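# Free the jammed pen caddy

### The job

The blue pen caddy has gone into its grey dock askew, one end propped up on the dock's step, so its corners catch under the dock's inturned end rims and it will not pull straight out. Turn it level while it is still inside the dock, then lift it out and stand it upright inside the low wooden tray, lengthwise along the tray. Leave the mug, the dropper bottle and the tape roll where they are.

Things in the scene. Friction and masses are not known exactly. Their poses are not given: they have to be found in the camera images.
- caddy: Blue open pen caddy, loose, 0.2-0.4 kg, 66 mm (own x) by 110 mm (own y). End walls (own y -55, +55) 60 mm high, long sides 34 mm high. Origin: centre of underside; z up out of it. Starts in the dock, axes parallel to the dock's save for a tilt of about 0.31 rad about x: +y end high on the dock's step, -y end down on the dock's floor.
- caddy_grip (a point): Middle of the caddy's white upright grip, 67 mm above the caddy's underside on its own z axis; axes as the caddy's. The grip is 12 mm thick (own x), 56 mm long (own y), flat-faced, its top 84 mm above the underside. Pinch it across own x; fingertips down to 45 mm above the underside clear the 34 mm sides.
- dock: Grey dock fixed to the desk, open on top. Origin: centre of underside; z up. Inside 78 mm (x) by 127 mm (y), floor 5 mm thick, walls 6 mm; long sides 40 mm high, end walls (inner faces at y -63.5, +63.5) 101 mm high. At the +y end a step fills y 50 to 63.5 mm up to 35 mm above the desk; it props the caddy's high end. No step at the -y end.
- dock_mouth (a point): Centre of the dock's mouth, on the dock's z axis 101 mm above the desk; axes as the dock's. Each end wall has a dark rim turned inward 5 mm, underside 95 mm above the desk, so the mouth is 117 mm long: the 110 mm caddy passes level, not tilted. Raised 14 mm, then turned level about its mid-height (30 mm up) kept over the dock's centre, it clears all.
- wood_tray: Low wooden tray, loose, 118 mm (own x) by 262 mm (own y), origin at the centre of the underside, z up. Walls 6 mm thick and 21 mm high, inner floor 5 mm above the desk, inside 106 by 250 mm. The caddy goes here, its own y along the tray's own y, either way round.
- mug: Striped white mug, 85 mm wide, 98 mm high, origin at the middle of its underside. Bystander.
- dropper: Brown dropper bottle, 33 mm wide, 102 mm high, origin at the centre of its underside. Bystander.
- tape: Roll of yellowish tape lying flat, 96 mm across, 48 mm high, origin at the centre of its underside. Bystander.
Not all that is in view belongs to the job. What is shaped like the caddy but turquoise is not meant.

How it is judged:
On the way:
1. the caddy is turned level (within 0.12 rad) while still inside the dock, below its rims (angle between caddy's own z axis and vertical below 0.12 rad and z of caddy in the frame of dock below 0.095 m and horizontal distance between caddy and dock below 0.03 m), for 0.1 s.
At the end, for the whole second after the job is handed in: The caddy stands upright (within 0.08 rad) and still on the wooden tray's inner floor, its length within 0.45 rad of the tray's length, its centre within 25 mm of the tray's centre across and 75 mm along, and the wooden tray lies flat (angle between caddy's own z axis and vertical below 0.08 rad and x of caddy in the frame of wood_tray between -0.025 and 0.025 m and y of caddy in the frame of wood_tray between -0.075 and 0.075 m and z of caddy in the frame of wood_tray between 0 and 0.012 m and angle between the y axis of caddy and the y axis of wood_tray, either way round below 0.45 rad and linear speed of caddy below 0.02 m/s and angle between wood_tray's own z axis and vertical below 0.05 rad); the robot touches nothing.
It fails at once if the mug is knocked or moved more than 40 mm (distance of mug from where it was at the start of the episode above 0.04 m).
It fails at once if the dropper bottle is knocked or moved more than 40 mm (distance of dropper from where it was at the start of the episode above 0.04 m).
It fails at once if the tape roll is knocked or moved more than 40 mm (distance of tape from where it was at the start of the episode above 0.04 m).
It also fails if it takes over 45 s, if anything falls off the work surface, if the arm or the gripper's body presses on something with over 40 N, if the wrist force passes 120 N, or if a joint passes its speed limit or range.

### The arm

A 7-joint arm with a two-finger parallel gripper is mounted at the origin on the work surface; the furniture and walls round the work are solid. World frame = base frame: x ahead of the robot, y to its left, z up, the work surface at z = 0. Lengths are in m, angles in rad, forces in N, time in s.
With the tool pointing down it reaches from about 0.4 to 0.85 m from the base axis. Payload 10.4 kg.
Tool frame: the origin (TCP) lies on the centre line of the jaws, within the pads' length; the fingertips stand 17 mm ahead of it and the grasp point (between the pads) lies 2 mm behind it; z points along the fingers, y is the line along which they close (so a half turn about z gives the same grasp; the last joint's range is limited). The gripper opens to 85 mm and grips with 20 to 120 N. Pads are 22 mm wide; open, the fingers measure 114 mm over their backs; the gripper's body (76 mm by 85 mm) begins 54 mm behind the grasp point. The pads swing forward as they close: fully open they stand 13 mm farther back than shut.
Start: joints at [1.225, 0.332, -0.065, 1.46, 0.022, 1.35, -0.088], TCP at [0.198, -0.593, 0.248] pointing down, gripper open.
Joint ranges: [-2.6, 2.6], [-0.5, 2.12], [-1.47, 1.34], [0.16, 2.42], [-1.27, 4.41], [0.06, 2.06], [-2.6, 2.6]. Speed limits (rad/s): [2.22, 2.22, 2.79, 2.79, 3.14, 3.14, 3.14].

### API

Orientations are given as a unit quaternion [x, y, z, w].
In Python, from workcell import get_obs, optics, job gives the robot as it stands. The module is installed in compiled form; this text tells all that it offers.
- The arm moves only by the tool send_rows, never from a script. Its argument "plan" is a list that holds one entry, the list of rows, each a list of 7 numbers: the turn, a rotation vector about the tool's x, y, z in units of 1.5 rad (1.0 is 1.5 rad), then the shift along the tool's x, y, z in units of 20 cm (1.0 is 20 cm), then the opening, from 0 (shut) to 1 (fully open). A call has 1 to 20 rows; each row shifts and turns the commanded pose from where the row before left it, along the tool's axes as they then stand; what a row does not reach is not made up. A row lasts 1/12 s, in which the tool goes at most 41.7 mm and 7.16 degrees, less where a joint would pass 70% of its speed; a pose out of reach is approached as far as the arm can. A call with a number of a shift or a turn outside -1 to 1 is refused whole. A call with a gripper value outside its range is refused whole. The fingers move at their own pace and stop on an object; "squeeze" is the grip in N (left out, the last holds). Time passes only in rows, so rows that do not move let the fingers close. It gives the time, the measured TCP pose, the force, the opening and the grip force at its end, in the units of the state.
- get_obs(): the state, without advancing time (a new reading comes with each control period).
- optics.camera(name): name is "scene" or "side" or "wrist"; returns the picture (400x640x3 uint8, red, green, blue); there is no depth.
- optics.get_calibration(name): a dict with "intrinsics" (3x3 intrinsics, pixels), "world_from_camera" (4x4, takes a point from camera to world coordinates); the wrist camera has in their place "T_tool_cam" (4x4, takes a point from camera to tool coordinates, whose origin is the TCP and whose axes are the flange's). Camera axes: x right, y up, looking along -z (the intrinsics and any distortion apply to the point x, -y, -z); pixel columns grow to the right and rows downward; lengths in m; the calibration is good to about 2 mm. A picture is of the moment at which its call begins: read the wrist's pose just before it. get_calibration takes no time and is no camera call.
- job.hand_in(): hands the job in; it is judged then, once.
The state is a dict: "clock": time; "joint_pos": joint angles; "joint_velocities": joint speeds; "tau": joint torques, N m; "position": TCP position; "ee_rot": TCP orientation; "ft_force": force on the tool from outside, world axes, zero at the start; "torque": the same for the moment, N m; "grip_width": opening from 0.0 (shut) to 1.0 (fully open); "grasp_force": force on a finger pad.
Only numpy, scipy, OpenCV 4.12 (cv2) and the standard library are available. Lean on these libraries where they do the work, as an engineer would, in place of code of your own. Each camera call takes 0.05 s, during which the arm holds its last target. There are 200 camera calls.

## Working session

There is one attempt and no reset: what is moved stays moved. The work goes in short steps, Python scripts to look and compute and a tool call to move; the robot and the scene stay as the last step left them, time stands still between calls to the robot, and variables do not carry over. Pictures are saved under pics/ and viewed, at most 10 in all, crops included, and the job is handed in when it is done.

Besides the shell and the picture viewer there is one more tool, called after "Request:" as name([rows], argument=value, ...), one row to a line, values as JSON. send_rows: Moves the arm, as the interface text tells. Its arguments: {"type":"object","properties":{"plan":{"type":"array"},"squeeze":{"type":"number"}},"required":["plan"]}

```bash
mkdir -p pics; python3 - <<'E'
from workcell import get_obs, optics, job
import cv2, numpy as np
np.set_printoptions(precision=4,suppress=True)
o=get_obs(); print({k:np.round(v,3) for k,v in o.items()})
for n in ["scene","side","wrist"]:
    c=optics.get_calibration(n); print(n,{k:(np.array(v) if not isinstance(v,str) else v) for k,v in c.items()})
    im=optics.camera(n); cv2.imwrite(f"pics/{n}0.png",im[:,:,::-1])
E
```

```text
{'clock': np.float64(0.0), 'joint_pos': array([ 1.225,  0.333, -0.065,  1.461,  0.022,  1.35 , -0.089]), 'joint_velocities': array([ 0.   ,  0.001,  0.001,  0.001,  0.001, -0.   ,  0.002]), 'tau': array([ -0.001, -62.546,   0.048, -39.161,   0.016,   0.01 ,  -0.   ]), 'position': array([ 0.198, -0.592,  0.248]), 'ee_rot': array([ 0.987,  0.161, -0.   , -0.001]), 'ft_force': array([ 0.132, -0.494,  0.773]), 'torque': array([-0.025,  0.022, -0.01 ]), 'grasp_force': np.float64(0.0), 'grip_width': np.float64(1.002)}
scene {'intrinsics': array([[436.7792,   0.    , 329.122 ],
       [  0.    , 436.7792, 201.6017],
       [  0.    ,   0.    ,   1.    ]]), 'world_from_camera': array([[ 0.3145,  0.5526, -0.7718, -0.3793],
       [-0.9493,  0.1782, -0.2592, -0.2639],
       [-0.0057,  0.8141,  0.5806,  0.7356],
       [ 0.    ,  0.    ,  0.    ,  1.    ]])}
side {'intrinsics': array([[424.5705,   0.    , 321.7192],
       [  0.    , 424.5705, 198.7398],
       [  0.    ,   0.    ,   1.    ]]), 'world_from_camera': array([[-0.1927,  0.8419, -0.504 , -0.01  ],
       [-0.9812, -0.1683,  0.094 ,  0.1225],
       [-0.0057,  0.5127,  0.8586,  0.9437],
       [ 0.    ,  0.    ,  0.    ,  1.    ]])}
wrist {'intrinsics': array([[276.9726,   0.    , 319.5346],
       [  0.    , 276.9726, 200.5162],
       [  0.    ,   0.    ,   1.    ]]), 'T_tool_cam': array([[ 0.0003,  0.9627,  0.2707,  0.0692],
       [ 1.    , -0.0002, -0.0003,  0.0011],
       [-0.0003,  0.2707, -0.9627, -0.1252],
       [ 0.    ,  0.    ,  0.    ,  1.    ]])}
```

View pics/scene0.png

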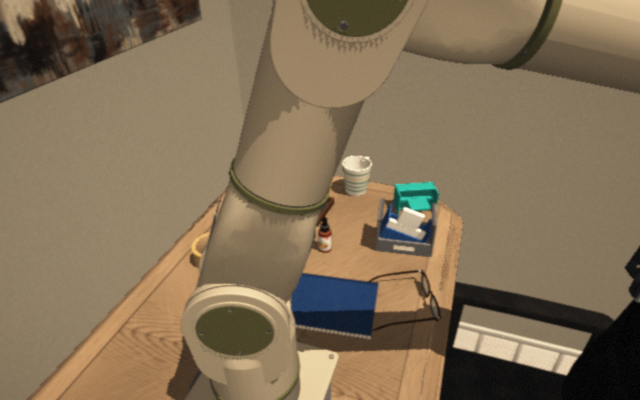

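View pics/side0.png

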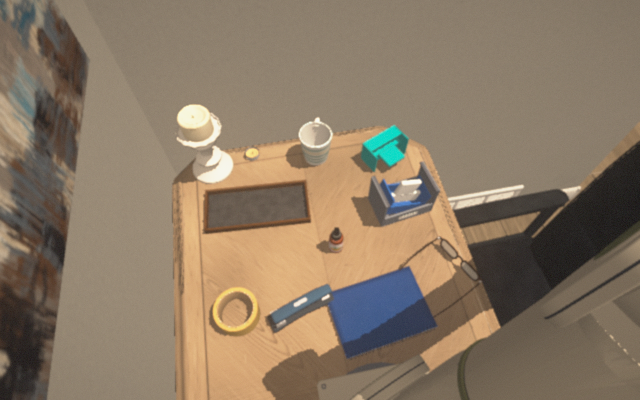

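Scene: the dock with the blue caddy is at about (407,230). Side: dock at about (404,198), tray at (257,206), mug (316,142), dropper (336,240), tape (235,311), turquoise decoy (385,147). I'll zoom in on the dock.

```bash
python3 - <<'E'
import cv2, numpy as np
a=cv2.imread("pics/scene0.png")[175:265,360:460]; b=cv2.imread("pics/side0.png")[150:240,355:455]
m=np.hstack([cv2.resize(i,None,fx=4,fy=4,interpolation=cv2.INTER_CUBIC) for i in(a,b)])
c=cv2.imread("pics/side0.png")[170:240,190:325]
m2=np.zeros((200,800,3),np.uint8); r=cv2.resize(c,None,fx=2.8,fy=2.8); m2[:r.shape[0],:r.shape[1]]=r
w=cv2.imread("pics/wrist0.png"); r=cv2.resize(w,(320,200)); m2[:,440:760]=r
cv2.imwrite("pics/crop1.png",np.vstack([m,m2]))
E
```

```text
(no output)
```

View pics/crop1.png

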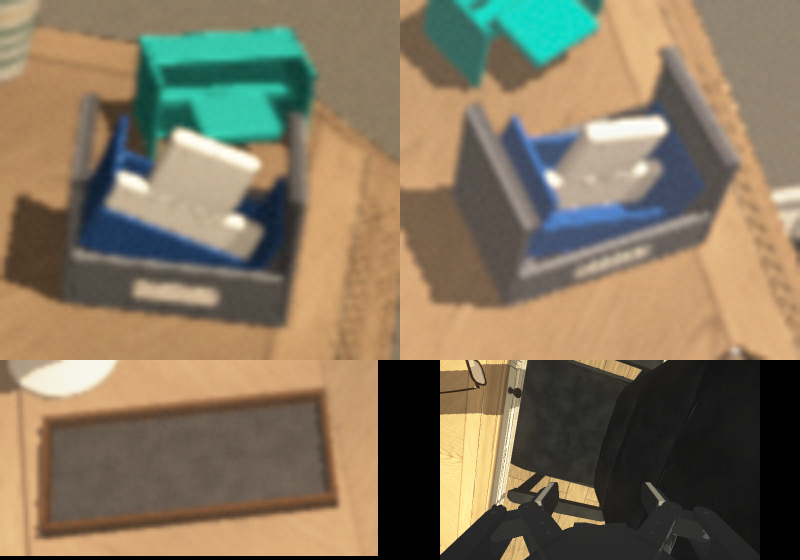

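Crop: the caddy's high end is at the left (world +y). The dock's front bottom corners are at about side (381,226) and (431,214), and scene (376,250) and (431,256). The tray's outer rim corners are clear. Next I'll cast rays.

```bash
cat > h.py <<'E'
from workcell import get_obs, optics, job
import cv2, numpy as np
from scipy.spatial.transform import Rotation as R
np.set_printoptions(precision=4,suppress=True)
def camT(n,o=None):
    c=optics.get_calibration(n); K=np.array(c["intrinsics"])
    if n!="wrist": return K,np.array(c["world_from_camera"])
    o=o or get_obs(); T=np.eye(4); T[:3,:3]=R.from_quat(o["ee_rot"]).as_matrix(); T[:3,3]=o["position"]
    return K,T@np.array(c["T_tool_cam"])
def cast(KT,uv,z):
    K,T=KT; uv=np.atleast_2d(uv).astype(float)
    d=np.c_[(uv[:,0]-K[0,2])/K[0,0],-(uv[:,1]-K[1,2])/K[1,1],-np.ones(len(uv))]@T[:3,:3].T
    return T[:3,3]+d*((z-T[2,3])/d[:,2])[:,None]
def proj(KT,P):
    K,T=KT; p=(np.atleast_2d(P)-T[:3,3])@T[:3,:3]
    return np.c_[K[0,0]*p[:,0]/-p[:,2]+K[0,2],-K[1,1]*p[:,1]/-p[:,2]+K[1,2]]
E
python3 - <<'E'
from h import *
S=camT("side");C=camT("scene")
b=lambda x,y:(355+(x-400)/4,150+y/4); a=lambda x,y:(360+x/4,175+y/4); t=lambda x,y:(190+x/2.8,170+(y-360)/2.8)
f=cast(S,[b(505,305),b(703,255)],0); g=cast(C,[a(65,300),a(285,325)],0); print("front",f,g,np.linalg.norm(f[1]-f[0]),np.linalg.norm(g[1]-g[0]))
w=cast(S,[b(470,105),b(535,225),b(665,50),b(735,165)],.101);print("tops",w,w.mean(0), np.linalg.norm(w[1]-w[0]),np.linalg.norm(w[3]-w[2]))
d=w[0]+w[1]-w[2]-w[3];print("yaw y-axis",np.degrees(np.arctan2(d[1],d[0])),np.linalg.norm(d)/2)
q=cast(S,[t(42,418),t(322,390),t(336,502),t(40,537)],.021);print("tray",q,q.mean(0),np.linalg.norm(q-np.roll(q,1,0),axis=1))
d=q[0]+q[3]-q[1]-q[2];print(np.degrees(np.arctan2(d[1],d[0])))
print("mug,drop,tape",cast(S,(315,160),0),cast(S,(336,248),0),cast(S,(235,313),.024))
print("grip top",cast(S,[b(590,125),b(665,125)],.09))
E
```

```text
front [[ 0.4366 -0.1108  0.    ]
 [ 0.4464 -0.2429  0.    ]] [[ 0.4363 -0.1138  0.    ]
 [ 0.4557 -0.2479  0.    ]] 0.13246446153105668 0.13543046909743006
tops [[ 0.5222 -0.1006  0.101 ]
 [ 0.435  -0.1161  0.101 ]
 [ 0.5379 -0.2269  0.101 ]
 [ 0.4511 -0.2413  0.101 ]] [ 0.4866 -0.1712  0.101 ] 0.0885817690717835 0.08800281107259524
yaw y-axis 97.21009945205178 0.12676009419754872
tray [[0.6138 0.3104 0.021 ]
 [0.5937 0.0536 0.021 ]
 [0.4756 0.0618 0.021 ]
 [0.492  0.3187 0.021 ]] [0.5438 0.1861 0.021 ] [0.1221 0.2577 0.1184 0.2574]
85.92606146514204
mug,drop,tape [[0.6688 0.0134 0.    ]] [[0.4009 0.012  0.    ]] [[0.2827 0.2627 0.024 ]]
grip top [[ 0.5011 -0.1703  0.09  ]
 [ 0.4923 -0.2144  0.09  ]]
```

Dock centre is about (0.487,-0.175) with its y axis at about 98°. The tray is at (0.544,0.186) with yaw about 86°. Sizes agree within a few mm. I'll move to a wrist look above the dock.

Request:
send_rows([
  [[0,0,0,0.145,-0.108,-0.011,1],[0,0,0,0.145,-0.108,-0.011,1],[0,0,0,0.145,-0.108,-0.011,1],[0,0,0,0.145,-0.108,-0.011,1],[0,0,0,0.145,-0.108,-0.011,1],[0,0,0,0.145,-0.108,-0.011,1],[0,0,0,0.145,-0.108,-0.011,1],[0,0,0,0.145,-0.108,-0.011,1],[0,0,0,0.145,-0.108,-0.011,1],[0,0,0,0.145,-0.108,-0.011,1],[0,0,0,0.145,-0.108,-0.011,1],[0,0,0,0.145,-0.108,-0.011,1],[0,0,0,0.145,-0.108,-0.011,1],[0,0,0,0.145,-0.108,-0.011,1]],
])

```text
clock: 1.32
position: [0.488, -0.1756, 0.2792]
ee_rot: [0.987, 0.161, -0.0, 0.0]
ft_force: [0.4, -0.7, -0.6]
grip_width: 1.001
grasp_force: 0.0
```

Request:
send_rows([
  [[0,0,-0.077,0,0,0,1],[0,0,-0.077,0,0,0,1],[0,0,-0.077,0,0,0,1],[0,0,-0.077,0,0,0,1],[0,0,-0.077,0,0,0,1],[0,0,-0.077,0,0,0,1],[0,0,-0.077,0,0,0,1],[0,0,-0.077,0,0,0,1],[0,0,-0.077,0,0,0,1],[0,0,-0.077,0,0,0,1],[0,0,-0.077,0,0,0,1],[0,0,-0.077,0,0,0,1],[0,0,0,0,0,0,1],[0,0,0,0,0,0,1],[0,0,0,0,0,0,1]],
])

```text
clock: 2.57
position: [0.4873, -0.1772, 0.279]
ee_rot: [0.658, 0.753, -0.0, -0.0]
ft_force: [-0.2, -0.0, -0.3]
grip_width: 0.996
grasp_force: 0.0
```

```bash
python3 - <<'E'
from h import *
o=get_obs(); im=optics.camera("wrist"); np.save("w1.npy",np.r_[o["position"],o["ee_rot"]]); cv2.imwrite("pics/w1.png",im[:,:,::-1])
print(o["clock"],o["position"],R.from_quat(o["ee_rot"]).as_matrix(),o["joint_pos"])
E
```

```text
2.5667 [ 0.4873 -0.1772  0.279 ] [[-0.1336  0.991  -0.0002]
 [ 0.991   0.1336  0.    ]
 [ 0.     -0.0002 -1.    ]] [ 0.7617  0.1183 -0.5392  1.6691  0.0619  1.3715  0.3473]
```

View pics/w1.png

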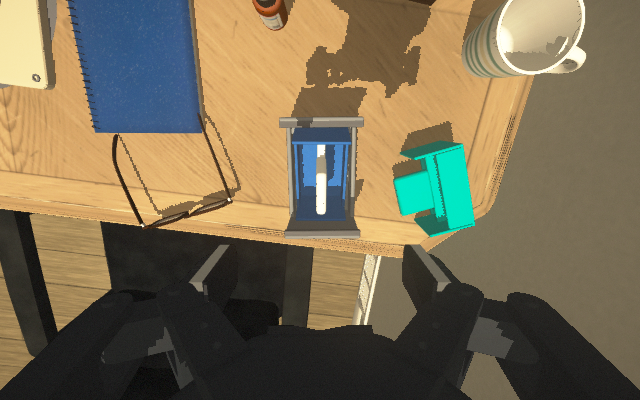

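The wrist view looks straight down into the dock. The grip is at about (321,180), the end-wall tops at about (321,122) and (322,230), and the grip stands along image vertical. I'll zoom in and measure.

```bash
python3 - <<'E'
from h import *
im=cv2.imread("pics/w1.png"); c=im[105:250,265:380]; cv2.imwrite("pics/w1c.png",cv2.resize(c,None,fx=5,fy=4.1,interpolation=cv2.INTER_CUBIC))
hsv=cv2.cvtColor(im,cv2.COLOR_BGR2HSV); 
m=np.zeros(im.shape[:2],np.uint8); m[135:222,300:345]=((hsv[135:222,300:345,1]<60)&(hsv[135:222,300:345,2]>190))
for r in range(138,222,4): 
    x=np.where(m[r])[0]; print(r,(x.min(),x.max(),len(x)) if len(x) else None, im[r,321])
E
```

```text
138 None [95 72 56]
142 None [202 137  77]
146 (np.int64(317), np.int64(324), 8) [250 255 255]
150 (np.int64(317), np.int64(323), 7) [249 255 255]
154 (np.int64(317), np.int64(323), 7) [250 255 255]
158 None [127 154 168]
162 None [126 156 169]
166 None [128 157 170]
170 None [129 158 171]
174 (np.int64(317), np.int64(325), 9) [231 251 254]
178 (np.int64(316), np.int64(325), 10) [249 255 255]
182 (np.int64(316), np.int64(325), 10) [249 255 255]
186 (np.int64(316), np.int64(325), 10) [249 255 255]
190 (np.int64(316), np.int64(325), 10) [249 255 255]
194 (np.int64(316), np.int64(325), 10) [248 255 255]
198 (np.int64(316), np.int64(325), 10) [248 255 255]
202 (np.int64(316), np.int64(325), 10) [248 255 255]
206 (np.int64(317), np.int64(325), 9) [248 255 255]
210 (np.int64(316), np.int64(325), 10) [248 255 255]
214 None [157 170 171]
218 None [101  79  61]
```

View pics/w1c.png

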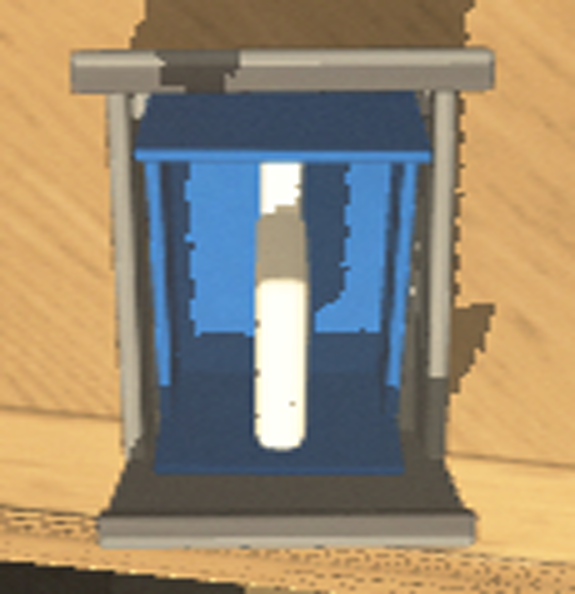

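Crop: the grip's top face spans rows 172.8–214.8 at column 320.9. Its +y end face lies above that. The dock wall tops run from row 117.2 to 127 (+y end) and 229.9 to 237.9 (-y end).

```bash
python3 - <<'E'
from h import *
s=np.load("w1.npy"); W=camT("wrist",dict(position=s[:3],ee_rot=s[3:]))
f=lambda x,y:(265+x/5,105+y/4.1)
p=cast(W,[f(71,50),f(493,50),f(71,90),f(493,90)],.101)
q=cast(W,[f(100,512),f(475,512),f(100,547),f(475,547)],.101)
print("plus",p,"\nminus",q)
c=(p[:2].mean(0)+q[2:].mean(0))/2; d=p[:2].mean(0)-q[2:].mean(0)
print("centre",c,"len",np.linalg.norm(d),"yaw",np.degrees(np.arctan2(d[1],d[0])),"inner len",np.linalg.norm(p[2:].mean(0)-q[:2].mean(0)), "widths",np.linalg.norm(p[0]-p[1]),np.linalg.norm(q[0]-q[1]))
for a in (p,q): e=a[1]-a[0]; print("xaxis yaw",np.degrees(np.arctan2(e[1],e[0])))
hi=cast(W,f(282,278),.1103)[0]; lo=cast(W,f(280,450),.0933)[0]; print("grip hi,lo",hi,lo,np.linalg.norm(hi-lo),"mid",(hi+lo)/2)
yaw=np.arctan2(d[1],d[0])
u=d/np.linalg.norm(d); v=np.array([u[1],-u[0],0])
m=(hi+lo)/2-c; print("grip mid in dock x,y",m@v,m@u)
E
```

```text
plus [[ 0.4364 -0.1103  0.101 ]
 [ 0.5241 -0.0985  0.101 ]
 [ 0.4374 -0.1202  0.101 ]
 [ 0.5258 -0.1082  0.101 ]] 
minus [[ 0.4552 -0.2354  0.101 ]
 [ 0.5422 -0.2236  0.101 ]
 [ 0.4562 -0.2462  0.101 ]
 [ 0.5441 -0.2343  0.101 ]]
centre [ 0.4902 -0.1723  0.101 ] len 0.13729112652253966 yaw 98.34223808647025 inner len 0.11659884588167979 widths 0.08847885770055477 0.0878912439550151
xaxis yaw 7.694387351218532
xaxis yaw 7.708499281681715
grip hi,lo [ 0.488  -0.1611  0.1103] [ 0.4948 -0.2138  0.0933] 0.05578661669029336 mid [ 0.4914 -0.1875  0.1018]
grip mid in dock x,y -0.0010316577019210647 -0.01517709371379133
```

Dock centre is (0.490,-0.172), yaw about 8°. The mouth length measures 117 mm, as given. The grip's top middle gives a caddy y offset of +10.4 mm, inside the possible 7–11 mm. I'll tilt the tool with the caddy and go to the hover point.

Request:
send_rows([
  [[0,0.069,0,0,0,0,1],[0,0.069,0,0,0,0,1],[0,0.069,0,0,0,0,1],[0,0,0,-0.107,0.004,0.139,1],[0,0,0,-0.107,0.004,0.139,1],[0,0,0,-0.107,0.004,0.139,1],[0,0,0,0,0,0,1],[0,0,0,0,0,0,1],[0,0,0,0,0,0,1]],
])

```text
clock: 3.37
position: [0.4955, -0.2115, 0.1819]
ee_rot: [0.649, 0.745, 0.102, -0.116]
ft_force: [0.1, 0.1, 0.4]
grip_width: 1.0
grasp_force: 0.0
```

```bash
python3 - <<'E'
from h import *
o=get_obs(); M=R.from_quat(o["ee_rot"]).as_matrix()
print(o["position"],M, "to go, units:",M.T@(np.array([.4905,-.182,.0846])-o["position"])/.2, o["ft_force"],o["joint_pos"])
im=optics.camera("wrist"); cv2.imwrite("pics/w2.png",im[:,:,::-1])
E
```

```text
[ 0.4955 -0.2115  0.1819] [[-0.1313  0.9905 -0.0407]
 [ 0.9432  0.1374  0.3024]
 [ 0.3051  0.0013 -0.9523]] to go, units: [-0.0062 -0.005   0.509 ] [0.0931 0.0505 0.3807] [ 0.8581  0.367  -0.4781  1.6246 -0.1034  1.3479  0.5633]
```

View pics/w2.png

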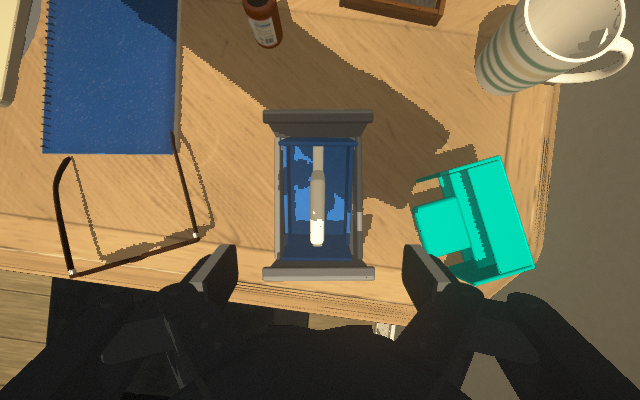

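The grip is centred between the fingers at (318,215), lined up with the tool. I'll descend and close.

Request:
send_rows([
  [[0,0,0,-0.001,-0.001,0.1,1],[0,0,0,-0.001,-0.001,0.1,1],[0,0,0,-0.001,-0.001,0.1,1],[0,0,0,-0.001,-0.001,0.1,1],[0,0,0,-0.001,-0.001,0.06,1],[0,0,0,-0.001,0,0.049,1],[0,0,0,0,0,0,1],[0,0,0,0,0,0,1]],
])

```text
clock: 4.08
position: [0.4901, -0.1827, 0.0837]
ee_rot: [0.649, 0.745, 0.102, -0.116]
ft_force: [-0.1, 0.6, -0.2]
grip_width: 1.004
grasp_force: 0.0
```

Request:
send_rows([
  [[0,0,0,0,0,0,0.5],[0,0,0,0,0,0,0],[0,0,0,0,0,0,0],[0,0,0,0,0,0,0],[0,0,0,0,0,0,0],[0,0,0,0,0,0,0],[0,0,0,0,0,0,0],[0,0,0,0,0,0,0],[0,0,0,0,0,0,0],[0,0,0,0,0,0,0],[0,0,0,0,0,0,0],[0,0,0,0,0,0,0]],
], squeeze=60)

```text
clock: 5.08
position: [0.4897, -0.1827, 0.083]
ee_rot: [0.649, 0.745, 0.102, -0.116]
ft_force: [-0.5, -2.2, 4.0]
grip_width: 0.132
grasp_force: 58.6
```

```bash
python3 - <<'E'
from h import *
o=get_obs(); M=R.from_quat(o["ee_rot"]).as_matrix()
print(o["clock"],o["position"],M,o["ft_force"],o["torque"],o["grip_width"],o["grasp_force"])
im=optics.camera("wrist"); cv2.imwrite("pics/w3.png",im[:,:,::-1])
E
```

```text
5.0833 [ 0.4897 -0.1827  0.083 ] [[-0.131   0.9905 -0.0417]
 [ 0.9432  0.1375  0.3023]
 [ 0.3052  0.0003 -0.9523]] [-0.5177 -2.1791  4.0341] [-0.2633  0.0228  0.1217] 0.1322165834792867 58.603845834732056
```

View pics/w3.png

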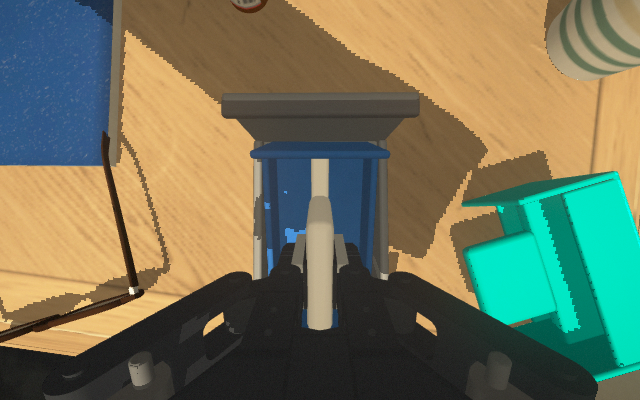

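Grip width is 11 mm at 59 N, so the caddy's grip is held. I'll raise 17 mm along the vertical with a −1 mm shift along dock y, then check.

Request:
send_rows([
  [[0,0,0,0.005,0,-0.021,0],[0,0,0,0.005,0,-0.021,0],[0,0,0,0.005,0,-0.021,0],[0,0,0,0.005,0,-0.021,0],[0,0,0,0,0,0,0],[0,0,0,0,0,0,0],[0,0,0,0,0,0,0]],
])

```text
clock: 5.72
position: [0.4896, -0.1839, 0.0999]
ee_rot: [0.649, 0.745, 0.101, -0.117]
ft_force: [0.9, 0.5, -3.3]
grip_width: 0.133
grasp_force: 58.4
```

Request:
send_rows([
  [[0,-0.0345,0,0.009,0,0,0],[0,-0.0345,0,0.009,0,0,0],[0,-0.0345,0,0.009,0,0,0],[0,-0.0345,0,0.009,0,0,0],[0,-0.0345,0,0.009,0,0,0],[0,-0.0345,0,0.009,0,0,0],[0,0,0,0,0,0,0],[0,0,0,0,0,0,0],[0,0,0,0,0,0,0],[0,0,0,0,0,0,0],[0,0,0,0,0,0,0]],
])

```text
clock: 6.63
position: [0.4881, -0.1742, 0.1017]
ee_rot: [0.657, 0.754, 0.0, -0.0]
ft_force: [-0.6, -0.5, -4.2]
grip_width: 0.133
grasp_force: 58.7
```

```bash
python3 - <<'E'
from h import *
o=get_obs(); M=R.from_quat(o["ee_rot"]).as_matrix()
print(o["clock"],o["position"],M,o["ft_force"],o["torque"],o["grip_width"],o["grasp_force"])
s=optics.camera("side")[145:235,355:455,::-1]; c=optics.camera("scene")[170:265,360:460,::-1]
m=np.hstack([cv2.resize(i,(400,380),interpolation=cv2.INTER_CUBIC) for i in(c,s)])
cv2.imwrite("pics/w4.png",m)
E
```

```text
6.6333 [ 0.4881 -0.1742  0.1017] [[-0.136   0.9907 -0.0005]
 [ 0.9907  0.136   0.0009]
 [ 0.001  -0.0003 -1.    ]] [-0.5534 -0.4588 -4.2021] [-0.016   0.0162 -0.0152] 0.13314041191559117 58.66664171218872
```

View pics/w4.png

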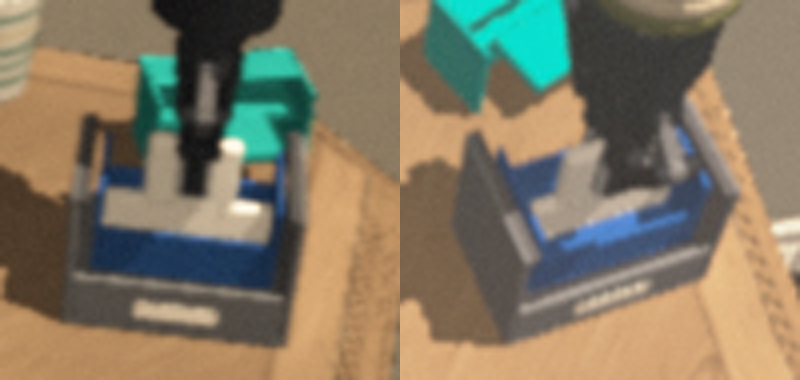

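The caddy is level in the dock and hangs free, with only its weight of about 4 N and almost no torque. I'll lift it straight out, then carry it over to the tray.

Request:
send_rows([
  [[0,0,0,0,0,-0.03,0],[0,0,0,0,0,-0.06,0],[0,0,0,0,0,-0.06,0],[0,0,0,0,0,-0.06,0],[0,0,0,0,0,-0.06,0],[0,0,0,0,0,-0.06,0],[0,0,0,0,0,-0.08,0],[0,0,0,0,0,-0.08,0],[0,0,0,0,0,-0.08,0],[0,0,0,0,0,-0.08,0],[0,0,0,0,0,-0.04,0],[0,0,0,0,0,0,0],[0,0,0,0,0,0,0]],
])

```text
clock: 7.82
position: [0.4883, -0.1735, 0.2401]
ee_rot: [0.657, 0.754, 0.0, 0.0]
ft_force: [0.7, 0.5, -3.8]
grip_width: 0.135
grasp_force: 58.8
```

Request:
send_rows([
  [[0,0,0,0.08,0.024,0,0],[0,0,0,0.159,0.047,0,0],[0,0,0,0.159,0.047,0,0],[0,0,0,0.159,0.047,0,0],[0,0,0,0.159,0.047,0,0],[0,0,0,0.159,0.047,0,0],[0,0,0,0.159,0.047,0,0],[0,0,0,0.159,0.047,0,0],[0,0,0,0.159,0.047,0,0],[0,0,0,0.159,0.047,0,0],[0,0,0,0.159,0.047,0,0],[0,0,0,0.08,0.024,0,0],[0,0,0.046,0,0,0,0],[0,0,0.046,0,0,0,0],[0,0,0.046,0,0,0,0],[0,0,0,0,0,0,0],[0,0,0,0,0,0,0],[0,0,0,0,0,0,0]],
])

```text
clock: 9.32
position: [0.5425, 0.1873, 0.2393]
ee_rot: [0.73, 0.683, -0.0, -0.0]
ft_force: [0.6, 0.0, -2.5]
grip_width: 0.131
grasp_force: 58.9
```

```bash
python3 - <<'E'
from h import *
o=get_obs(); M=R.from_quat(o["ee_rot"]).as_matrix()
print(o["clock"],o["position"],M,o["ft_force"],o["torque"],o["grip_width"],o["grasp_force"])
W=camT("wrist",o); im=optics.camera("wrist")[:,:,::-1].copy(); s=optics.camera("side")[:,:,::-1]
# expected tray rim corners from the side measurement, drawn to check the placing
q=[[.6138,.3104,.021],[.5937,.0536,.021],[.4756,.0618,.021],[.492,.3187,.021]]
pp=proj(W,q); print(pp)
for p in pp: cv2.circle(im,tuple(int(v) for v in np.round(p)),3,(0,0,255),1)
cv2.imwrite("pics/w5.png",np.vstack([cv2.resize(im,(560,350)),cv2.resize(s[80:260,160:448],(400,250))[:, :].copy() if 0 else np.hstack([cv2.resize(s[90:270,160:448],(400,250)),np.zeros((250,160,3),np.uint8)])]))
E
```

```text
9.3167 [0.5425 0.1873 0.2393] [[ 0.0667  0.9978 -0.0009]
 [ 0.9978 -0.0667 -0.0003]
 [-0.0004 -0.0009 -1.    ]] [ 0.6121  0.0231 -2.4938] [ 0.027   0.0347 -0.0397] 0.13051493433597117 58.85563910007477
[[374.261   67.8561]
 [362.1569 270.7191]
 [276.8076 270.4515]
 [266.7045  67.6984]]
```

View pics/w5.png

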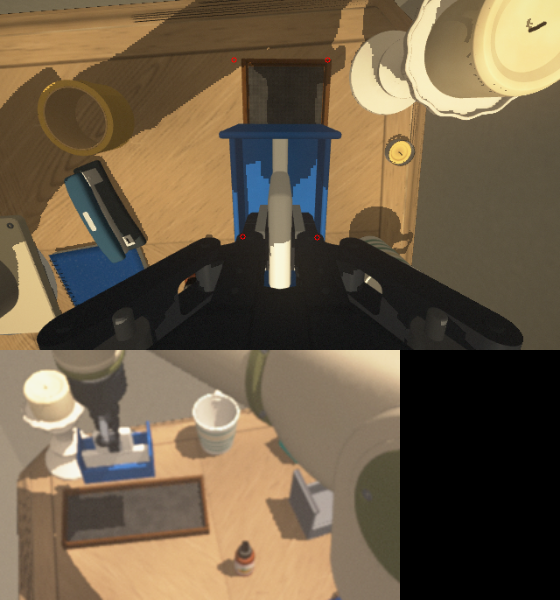

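Wrist: the tray's far rim is in view, corners at about (278,68) and (377,68). That is a few mm to the right (+x) of the side estimate. The caddy hangs level. I'll measure the tray edges more finely.

```bash
python3 - <<'E'
from h import *
o=get_obs(); W=camT("wrist",o); im=optics.camera("wrist")[:,:,::-1]; g=cv2.cvtColor(im,cv2.COLOR_BGR2GRAY).astype(int)
for r in (76,90,105,120,135): print(r,"L",g[r,262:292].tolist(),"R",g[r,362:392].tolist())
for c in (300,325,350): print(c,"top",g[55:85,c].tolist())
S=cv2.imread("pics/side0.png"); hs=cv2.cvtColor(S,cv2.COLOR_BGR2GRAY).astype(int)
for c in (225,257,290): print(c,hs[175:240,c].tolist())
E
```

```text
76 L [78, 79, 78, 78, 81, 79, 79, 81, 79, 76, 79, 149, 151, 125, 48, 44, 68, 72, 55, 35, 35, 60, 59, 58, 62, 62, 58, 59, 40, 38] R [46, 46, 44, 46, 44, 48, 44, 48, 62, 44, 41, 48, 55, 51, 53, 52, 64, 77, 79, 80, 81, 80, 82, 80, 80, 80, 81, 81, 81, 80]
90 L [148, 146, 144, 146, 151, 151, 154, 156, 158, 157, 158, 157, 154, 150, 93, 74, 70, 69, 56, 37, 36, 44, 72, 77, 75, 73, 71, 66, 69, 68] R [40, 43, 40, 44, 44, 43, 44, 47, 38, 42, 48, 54, 53, 52, 53, 119, 146, 146, 148, 148, 147, 148, 148, 149, 152, 149, 149, 150, 148, 144]
105 L [145, 147, 151, 155, 156, 152, 150, 146, 147, 147, 145, 147, 145, 147, 103, 74, 70, 72, 70, 51, 37, 43, 41, 69, 68, 68, 62, 60, 64, 66] R [67, 69, 69, 69, 69, 67, 72, 40, 43, 48, 81, 81, 81, 84, 99, 144, 147, 152, 150, 149, 148, 143, 140, 144, 147, 149, 148, 148, 147, 147]
120 L [146, 144, 138, 136, 132, 137, 142, 143, 147, 147, 148, 149, 146, 149, 149, 71, 73, 73, 68, 64, 38, 39, 68, 70, 76, 74, 71, 71, 70, 66] R [64, 68, 72, 69, 67, 70, 45, 39, 45, 78, 77, 80, 82, 110, 149, 148, 146, 149, 153, 155, 158, 154, 153, 151, 149, 149, 145, 146, 148, 147]
135 L [1
[... 835 characters left out ...]
, 92, 90, 91, 93, 89, 91, 93, 95, 94, 94, 97, 96, 99, 94, 82, 73, 66, 98, 156, 179, 180, 177, 175, 180, 182, 181]
257 [180, 176, 180, 177, 179, 180, 176, 173, 168, 148, 120, 90, 74, 73, 80, 89, 96, 98, 98, 95, 91, 88, 91, 87, 90, 92, 94, 95, 97, 96, 94, 96, 95, 98, 97, 99, 98, 100, 99, 98, 99, 96, 99, 98, 93, 94, 93, 94, 99, 93, 82, 70, 79, 117, 162, 173, 177, 177, 176, 173, 174, 176, 178, 178, 178]
290 [177, 174, 176, 176, 174, 169, 138, 107, 89, 78, 76, 85, 89, 93, 92, 95, 97, 97, 97, 95, 92, 96, 95, 94, 94, 92, 95, 93, 94, 92, 96, 97, 97, 98, 100, 100, 102, 103, 100, 104, 101, 100, 97, 96, 103, 98, 87, 74, 75, 104, 157, 177, 179, 178, 180, 178, 180, 182, 179, 179, 182, 183, 182, 182, 181]
```

```bash
python3 - <<'E'
from h import *
o=get_obs(); W=camT("wrist",o); S=camT("side")
L=cast(W,[(276,90),(276.2,105),(276.8,120),(277.3,135)],.021); Rr=cast(W,[(376.8,90),(376,105),(375.2,120),(374.8,135)],.021)
T=cast(W,[(300,67.2),(325,67.2),(350,67.2)],.021)
print("wrist L",L,"\nR",Rr,"\nfar",T)
print("side far",cast(S,[(225,188),(257,185),(290,181.5)],.021),"\nnear z0",cast(S,[(225,231.2),(257,228.2),(290,224.3)],0))
for A in (L,Rr): d=A[0]-A[-1]; print(np.degrees(np.arctan2(d[1],d[0])))
E
```

```text
wrist L [[0.5004 0.2946 0.021 ]
 [0.4988 0.2782 0.021 ]
 [0.4976 0.2613 0.021 ]
 [0.4963 0.244  0.021 ]] 
R [[0.617  0.2867 0.021 ]
 [0.6159 0.2703 0.021 ]
 [0.6147 0.2534 0.021 ]
 [0.614  0.236  0.021 ]] 
far [[0.5302 0.3169 0.021 ]
 [0.5586 0.3149 0.021 ]
 [0.5869 0.313  0.021 ]]
side far [[0.612  0.2594 0.021 ]
 [0.605  0.1775 0.021 ]
 [0.5989 0.0922 0.021 ]] 
near z0 [[0.499  0.2724 0.    ]
 [0.4917 0.1935 0.    ]
 [0.4865 0.1113 0.    ]]
85.45360552043348
86.6026055274523
```

Both views agree: tray centre is about (0.550,0.184), yaw 86°, width 117 mm. The earlier side figure wrongly took the near base edge as the rim. I'll correct and descend to just above the floor.

Request:
send_rows([
  [[0,0,0,-0.014,0.039,0,0],[0,0,0,0,0,0.06,0],[0,0,0,0,0,0.09,0],[0,0,0,0,0,0.09,0],[0,0,0,0,0,0.09,0],[0,0,0,0,0,0.09,0],[0,0,0,0,0,0.09,0],[0,0,0,0,0,0.09,0],[0,0,0,0,0,0.09,0],[0,0,0,0,0,0.06,0],[0,0,0,0,0,0.03,0],[0,0,0,0,0,0,0],[0,0,0,0,0,0,0],[0,0,0,0,0,0,0]],
])

```text
clock: 10.63
position: [0.551, 0.1844, 0.0849]
ee_rot: [0.731, 0.682, 0.001, 0.0]
ft_force: [-0.4, -1.3, -2.0]
grip_width: 0.131
grasp_force: 58.8
```

Request:
send_rows([
  [[0,0,0,0,0,0.015,0],[0,0,0,0,0,0.015,0],[0,0,0,0,0,0.01,0],[0,0,0,0,0,0,0],[0,0,0,0,0,0,0]],
])

```text
clock: 11.05
position: [0.5503, 0.1841, 0.0759]
ee_rot: [0.731, 0.682, -0.0, 0.0]
ft_force: [0.9, -0.3, -3.3]
grip_width: 0.134
grasp_force: 59.0
```

Still hanging free, with about 7 mm to go. I'll feel for the floor in 2 mm steps.

Request:
send_rows([
  [[0,0,0,0,0,0.01,0],[0,0,0,0,0,0.01,0],[0,0,0,0,0,0,0],[0,0,0,0,0,0,0]],
])

```text
clock: 11.38
position: [0.5502, 0.1841, 0.0717]
ee_rot: [0.731, 0.682, -0.0, -0.0]
ft_force: [0.6, -0.3, -3.0]
grip_width: 0.131
grasp_force: 59.0
```

Request:
send_rows([
  [[0,0,0,0,0,0.005,0],[0,0,0,0,0,0.005,0],[0,0,0,0,0,0,0],[0,0,0,0,0,0,0]],
])

```text
clock: 11.72
position: [0.5504, 0.1842, 0.0699]
ee_rot: [0.731, 0.682, -0.0, 0.0]
ft_force: [-0.3, 0.4, -2.0]
grip_width: 0.135
grasp_force: 59.1
```

Request:
send_rows([
  [[0,0,0,0,0,0.005,0],[0,0,0,0,0,0,0],[0,0,0,0,0,0,0]],
])

```text
clock: 11.97
position: [0.5505, 0.1845, 0.0697]
ee_rot: [0.731, 0.682, 0.0, 0.0]
ft_force: [-3.3, 0.0, 4.6]
grip_width: 0.133
grasp_force: 60.2
```

Request:
send_rows([
  [[0,0,0,0,0,0.005,0],[0,0,0,0,0,0,0],[0,0,0,0,0,0,0]],
])

```text
clock: 12.22
position: [0.5505, 0.1845, 0.0696]
ee_rot: [0.731, 0.682, 0.0, 0.0]
ft_force: [-6.8, -2.6, 15.1]
grip_width: 0.134
grasp_force: 61.7
```

Floor contact at the expected height (z=0.0697). I'll relieve the load, open, and retreat straight up.

Request:
send_rows([
  [[0,0,0,0,0,-0.006,0],[0,0,0,0,0,0,0],[0,0,0,0,0,0,0.3],[0,0,0,0,0,0,0.5],[0,0,0,0,0,0,0.5],[0,0,0,0,0,0,0.5],[0,0,0,0,0,0,0.5],[0,0,0,0,0,0,0.5],[0,0,0,0,0,0,0.5]],
])

```text
clock: 12.97
position: [0.5504, 0.1841, 0.0691]
ee_rot: [0.731, 0.682, -0.0, 0.0]
ft_force: [-0.4, 0.1, -0.2]
grip_width: 0.496
grasp_force: 0.0
```

Request:
send_rows([
  [[0,0,0,0,0,-0.03,0.5],[0,0,0,0,0,-0.06,0.5],[0,0,0,0,0,-0.1,0.5],[0,0,0,0,0,-0.15,0.5],[0,0,0,0,0,-0.15,0.5],[0,0,0,0,0,-0.15,0.5],[0,0,0,0,0,-0.15,0.5],[0,0,0,0,0,-0.1,0.5],[0,0,0,0,0,0,0.5],[0,0,0,0,0,0,0.5],[0,0,0,0,0,0,0.5]],
])

```text
clock: 13.88
position: [0.5501, 0.184, 0.2471]
ee_rot: [0.731, 0.682, -0.0, 0.0]
ft_force: [0.9, 0.5, -0.0]
grip_width: 0.502
grasp_force: 0.0
```

```bash
python3 - <<'E'
from h import *
o=get_obs(); print(o["clock"],o["position"],o["ft_force"])
im=optics.camera("wrist")[:,:,::-1]; s=optics.camera("side")[:,:,::-1]
cv2.imwrite("pics/w6.png",np.vstack([cv2.resize(im,(480,300)),cv2.resize(s[90:270,160:448],(480,300))]))
E
```

```text
13.8833 [0.5501 0.184  0.2471] [ 0.896   0.4975 -0.0336]
```

View pics/w6.png

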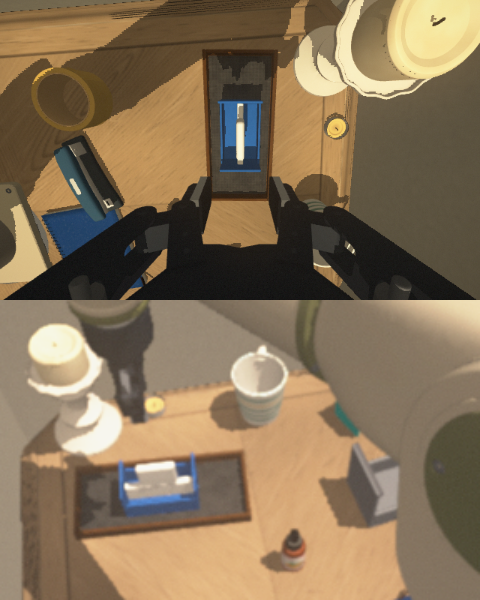

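The caddy stands upright and centred in the tray, along its length (wrist crop about (240,135) inside the tray at 205–272). The mug, dropper and tape look undisturbed, and the gripper is clear.

```bash
python3 -c "
from workcell import job
print(job.hand_in())"
```

```text
the job is handed in; nothing more can be done
None
```

The caddy was levelled inside the dock, lifted out and left standing upright, centred and lengthwise in the wooden tray. In the last pictures the mug, dropper bottle and tape look undisturbed. The job was handed in at about 14 s on the robot clock, and no verdict came back.

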